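# Refit a tapered air-tap plug: press and turn it until it holds

### The job

The plug of the bench air tap has been cleaned and stands in the wooden block. Put it back into the tap with its handle bar crosswise to the hose tails and push it down against the lift spring until it bites in the taper; then, still pressing steadily with 15 to 20 N, turn it until the bar is in line with the hose tails, so that it wedges and stays down by itself when let go. Do not force it harder, or the taper is overloaded. Leave the other things on the bench where they are.

Things in the scene. Friction and masses are not known exactly. Their poses are not given: they have to be found in the camera images.
- plug: The loose steel tap plug, about 120 g, standing upright in the wooden block at the start. Origin: centre of its lower tip; z up along its axis; x along the handle bar (both ends alike). Taper from the tip (17 mm across) to z = 44 mm (29.4 mm across), 8 degrees per side.
- plug_flange (a point): Centre of the underside of the plug's round flange, 46 mm above the tip; the flange is 38 mm across and 4 mm thick, above it a neck 21 mm across up to 61 mm.
- plug_handle (a point): Middle of the plug's flat handle bar, 73 mm above its tip; axes as the plug's. The bar is 46 mm long (along x), 12 mm thick (along y) and reaches from 60 to 86 mm above the tip: grip it across its thickness from above, firmly (turning under load takes up to 0.8 N m).
- plug_stand: Wooden block 60 x 60 x 52 mm, fixed, with a 32 mm hole; the plug hangs loosely in it with its flange resting on the top. Origin: centre of the underside.
- tap: The aluminium air tap, screwed to the bench: foot 70 x 70 x 6 mm, upright round shell 50 mm across with an open tapered bore. Two steel hose tails stick out level along the tap's own +y and -y (to 64 mm from the axis, 34 mm up). Origin: on the bore axis at bench height; z up.
- tap_mouth (a point): Centre of the tap's mouth, 62 mm above the bench; axes as the tap's. The bore is 28 mm wide here and narrows downward by 8 degrees per side.
- tap_spring (a point): Point on the bore axis 33 mm above the tap's origin, where a sprung pad stops the plug's tip (flange then 17 mm above the mouth). From there the pad pushes the plug up with about 5 N at first and 7 N at the bottom; a plug that is not wedged springs back up to here.
- tap_seat (a point): Point on the bore axis 23 mm above the tap's origin: the tip is about here when the tapers meet, but by wear up to 2.5 mm higher or lower. From there pressing stiffens (about 25 N per mm): pressed without turning it bites but does not hold reliably; turned 45 degrees or more under a steady 15 to 20 N it creeps about 1 mm deeper and then stays. A turning push over about 26 N overloads it.
- wax_tin_blue: Bystander: blue round wax tin with pink wax, 69 mm across, 25 mm high. Origin: centre of its underside.
- steel_tin: Bystander: round steel tin with a pierced lid, 70 mm across, 22 mm high. Origin: centre of its underside.
- caliper: Bystander: steel vernier caliper lying flat, 190 x 75 x 9 mm. Origin: centre of its underside.
- study_model: Bystander: pale blue plaster study model of a jaw, 84 x 75 x 39 mm. Origin: centre of its underside.

How it is judged (in metres and radians):
On the way, in this order (a step that is already met when the one before it is completed fails the run):
1. the plug stands in the bore with its bar crosswise (z of plug in the frame of tap below 0.038 m and angle between the x axis of plug and the y axis of tap, either way round above 0.95 rad and x of plug in the frame of tap between -0.004 and 0.004 m and y of plug in the frame of tap between -0.004 and 0.004 m), for 0.1 s.
2. the plug is pressed down into the taper, bar still crosswise (z of plug in the frame of tap below 0.0275 m and angle between the x axis of plug and the y axis of tap, either way round above 0.95 rad and x of plug in the frame of tap between -0.004 and 0.004 m and y of plug in the frame of tap between -0.004 and 0.004 m), for 0.2 s.
3. pressed down, the bar is turned in line with the hose tails (z of plug in the frame of tap below 0.0275 m and angle between the x axis of plug and the y axis of tap, either way round below 0.2 rad and x of plug in the frame of tap between -0.004 and 0.004 m and y of plug in the frame of tap between -0.004 and 0.004 m), for 0.2 s.
At the end, for the whole second after the job is handed in: The plug, let go, stays down by itself: its tip less than 27.5 mm above the tap's origin (sprung out it stands at 33 mm) and within 4 mm of the bore axis, upright within 5 degrees, its bar within 11 degrees of the line of the hose tails (either way round), at rest (all of step 3 and angle between plug's own z axis and vertical below 0.09 rad and linear speed of plug below 0.02 m/s); the robot touches nothing.
It fails at once if the taper is overloaded: the contact forces all round the plug add up to more than 105 N (pressing with 18 N while turning gives up to 75 N, with 28 N about 105 N) (contact force between plug and tap above 105 N).
It fails at once if another thing on the bench is moved more than 20 mm (distance of any of wax_tin_blue, steel_tin, caliper, study_model from where it was at the start of the episode above 0.02 m).
It also fails if it takes over 72 s, if anything falls off the work surface, if the arm or the gripper's body presses on something with over 40 N, if the wrist force passes 120 N, or if a joint passes its speed limit or range.

### The arm

A 6-joint arm with a two-finger parallel gripper is mounted at the origin on a cart in front of the work surface, level with it; the furniture and walls round the work are solid. World frame = base frame: x ahead of the robot, y to its left, z up, the work surface at z = 0. Lengths are in mm, angles in rad, forces in N, time in s.
With the tool pointing down it reaches from about 275 to 1000 mm from the base axis. Payload 8.4 kg.
Tool frame: the origin (TCP) lies at the very end of the fingers, on their centre line; the grasp point (between the pads) lies 19 mm behind it; z points along the fingers, y is the direction in which the jaws open and shut (so a half turn about z gives the same grasp; the last joint's range is limited). The gripper opens to 85 mm and grips with 20 to 120 N. Pads are 22 mm wide; open, the fingers measure 114 mm over their backs; the gripper's body (76 mm by 85 mm) begins 54 mm behind the grasp point. The pads swing forward as they close: fully open they stand 13 mm farther back than shut.
Start: joints at [-1.216, 0.353, 1.633, -0, 1.155, -0.002], TCP at [218.297, -585.64, 201.181] pointing down, gripper open.
Joint ranges: [-2.63, 2.63], [-0.92, 2.1], [0.06, 2.66], [-1.3, 4.44], [0, 2.69], [-3.02, 3.02]. Speed limits (rad/s): [2.22, 2.22, 2.79, 3.14, 3.14, 3.14].

### API

Orientations are given as [roll, pitch, yaw] about the fixed x, y, z axes, in that order (R = Rz(yaw) Ry(pitch) Rx(roll)).
In Python, from rig import r gives the robot as it stands.
- The arm moves only by the tool jog_arm, never from a script. Its argument "increments" is text: rows parted by semicolons, each of 7 numbers parted by spaces: the shift along the tool's x, y, z in cm, then the turn, a rotation vector about the tool's x, y, z in rad, then the opening, from -1 (shut) to 1 (fully open). A call has exactly 8 rows; each row shifts and turns the commanded pose from where the row before left it, along the tool's axes as they then stand; what a row does not reach is not made up. A row lasts 1/10 s, in which the tool goes at most 50 mm and 8.59 degrees, less where a joint would pass 70% of its speed; a pose out of reach is approached as far as the arm can. A call with a gripper value outside its range is refused whole. The fingers move at their own pace and stop on an object; "squeeze" is the grip in N (left out, the last holds). Time passes only in rows, so rows that do not move let the fingers close, or fill a call up. It gives the time, the measured TCP pose, the force and the opening at its end, in the units of the state.
- r.sense(): the state, without advancing time (a new reading comes with each control period).
- r.grab_frame(name): name is "side" or "top" or "wrist"; returns the picture (420x560x3 uint8, red, green, blue); there is no depth.
- r.camera_info(name): a dict with "K" (3x3 intrinsics, pixels), "rvec" (rotation vector, rad) and "tvec" (3), from world to camera coordinates, as OpenCV has them. Camera axes: x right, y down, z forward; pixel columns grow to the right and rows downward; lengths in mm; the calibration is good to about 2 mm. A picture is of the moment at which its call begins: read the wrist's pose just before it. camera_info takes no time and is no camera call; for the wrist camera it gives the pose at the moment of the call.
- r.sign_off(): hands the job in, once; it reports no verdict.
The state is a dict: "clock": time; "qpos": joint angles; "qvel": joint speeds; "joint_efforts": joint torques, N m; "eef_pos": TCP position; "tcp_rot": TCP orientation; "contact_force": force on the tool from outside, world axes, zero at the start; "wrist_torque": the same for the moment, N m; "opening": opening from 0.0 (shut) to 1.0 (fully open).
Only numpy, scipy, OpenCV 4.12 (cv2) and the standard library are available. Lean on these libraries where they do the work, as an engineer would, in place of code of your own. Each camera call takes 0.05 s, during which the arm holds its last target.

## Working session

There is one attempt and no reset: what is moved stays moved. The work goes in short steps, Python scripts to look and compute and a tool call to move; the robot and the scene stay as the last step left them, time stands still between calls to the robot, and variables do not carry over. Pictures are saved under pics/ and viewed, and the job is handed in when it is done.

Besides the shell and the picture viewer there is one more tool, called after ">>>" as name(argument=value, ...), one argument or row to a line, values as JSON. jog_arm: Moves the arm, as the interface text tells. Its arguments: {"type":"object","properties":{"increments":{"type":"string"},"squeeze":{"type":"number"}},"required":["increments"]}

```bash
mkdir -p pics; ls; python3 - <<'E'
from rig import r
import cv2
print(r.sense())
for n in ["side","top","wrist"]:
    print(n,r.camera_info(n))
    cv2.imwrite(f"pics/{n}0.png",r.grab_frame(n)[:,:,::-1])
E
```

```text
pics
{'clock': 0.0, 'qpos': array([-1.21641360e+00,  3.53670376e-01,  1.63413674e+00, -3.38605392e-05,
        1.15522089e+00, -2.41544557e-03]), 'qvel': array([ 2.15053262e-04, -7.08770489e-05, -6.50204460e-04, -4.20723467e-05,
       -8.14968734e-04, -5.25898668e-04]), 'joint_efforts': array([ 3.00652493e-03, -6.05248833e+01, -3.42064977e+01,  9.76349838e-05,
        9.47398221e-03, -9.20619868e-06]), 'eef_pos': array([ 218.09378277, -585.1482287 ,  200.44672627]), 'tcp_rot': array([-3.14015722e+00,  2.74917011e-05,  3.56811884e-01]), 'contact_force': array([-0.40731616, -0.00626496,  0.31901625]), 'wrist_torque': array([-0.0338468 ,  0.02540777, -0.05785715]), 'opening': 0.9979983688565672}
side {'K': array([[459.95950963,   0.        , 288.0374602 ],
       [  0.        , 459.95950963, 210.29520291],
       [  0.        ,   0.        ,   1.        ]]), 'rvec': array([ 2.0347762 ,  0.08702886, -0.07139175]), 'tvec': array([-502.54791415,   43.88518925, 1476.8705208 ])}
top {'K': array([[479.137761  ,   0.        , 285.76001639],
       [  0.        , 479.137761  , 205.69795387],
       [  0.        ,   0.        ,   1.        ]]), 'rvec': array([ 2.14080759, -2.20325423,  0.11003699]), 'tvec': array([  12.27575833,  532.96198147, 1552.90930108])}
wrist {'K': array([[356.46087327,   0.        , 279.48917146],
       [  0.        , 356.46087327, 210.47951669],
       [  0.        ,   0.        ,   1.        ]]), 'rvec': array([-2.35540018,  1.63420848,  0.26535535]), 'tvec': array([-623.76577782,  -40.91745016,  380.54162582])}
```

View pics/top0.png

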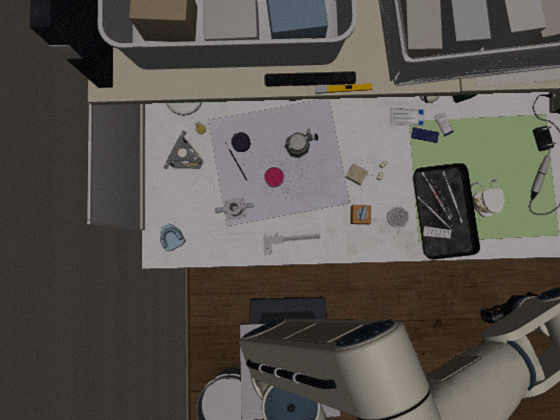

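View pics/side0.png

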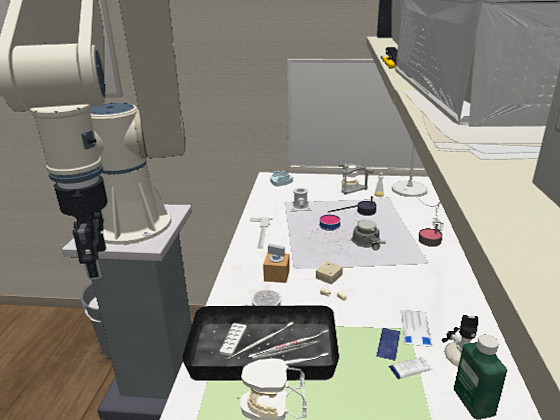

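View pics/wrist0.png

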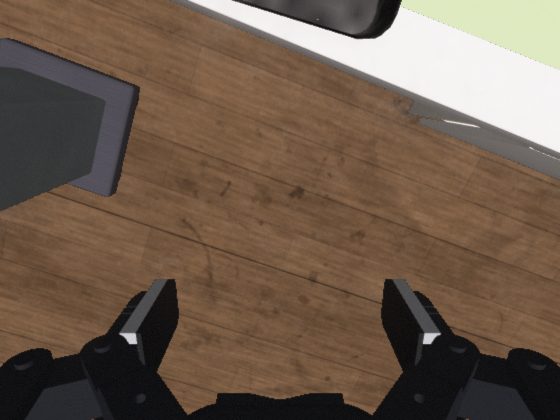

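Top view: the plug in the orange block is at about (362,214), and the tap at about (235,208) with tails roughly left-right. The robot is at the bottom, with x up and y to the left. Next I'll zoom in and cast rays.

```bash
cat > h.py <<'E'
import numpy as np, cv2
from rig import r
def ray(ci,uv):
    R=cv2.Rodrigues(ci['rvec'])[0]; C=-R.T@ci['tvec']
    p=cv2.undistortPoints(np.array([[uv]],float),ci['K'],None)[0,0]
    return C,R.T@np.array([p[0],p[1],1.])
def onplane(ci,uv,z):
    C,d=ray(ci,uv); return C+d*(z-C[2])/d[2]
def proj(ci,P):
    return cv2.projectPoints(np.array(P,float).reshape(-1,3),ci['rvec'],ci['tvec'],ci['K'],None)[0][:,0]
E
python3 - <<'E'
from h import *
t=cv2.imread('pics/top0.png'); s=cv2.imread('pics/side0.png')
a=cv2.resize(t[180:250,200:270],(560,560),interpolation=cv2.INTER_CUBIC)[:, :400+160]
b=cv2.resize(t[180:250,330:400],(560,560),interpolation=cv2.INTER_CUBIC)
cv2.imwrite('pics/tz.png',cv2.resize(np.hstack([a,b]),(800,400)))
a=cv2.resize(s[170:230,270:330],(400,400),interpolation=cv2.INTER_CUBIC)
b=cv2.resize(s[235:295,247:307],(400,400),interpolation=cv2.INTER_CUBIC)
cv2.imwrite('pics/sz.png',np.hstack([a,b]))
ct=r.camera_info('top')
print(onplane(ct,(235,208),62),onplane(ct,(362,214),86),onplane(ct,(397,216),22),onplane(ct,(290,240),9))
E
```

```text
[526.80865159 160.63859135  62.        ] [ 493.87714683 -243.29637266   86.        ] [ 488.85542994 -368.89149338   22.        ] [420.39616377 -13.85896207   9.        ]
```

View pics/tz.png

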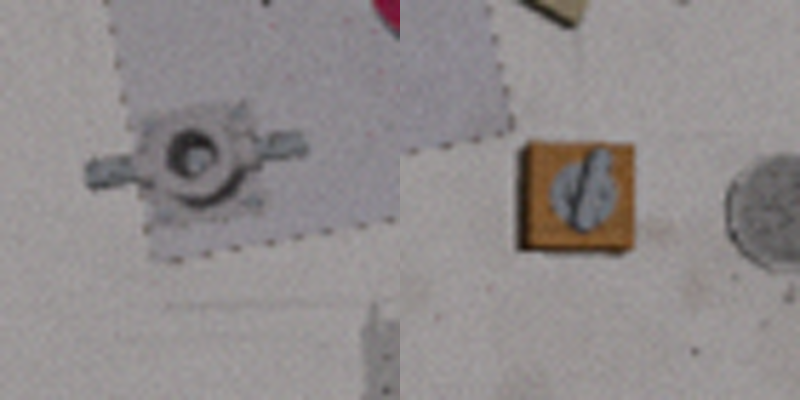

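View pics/sz.png

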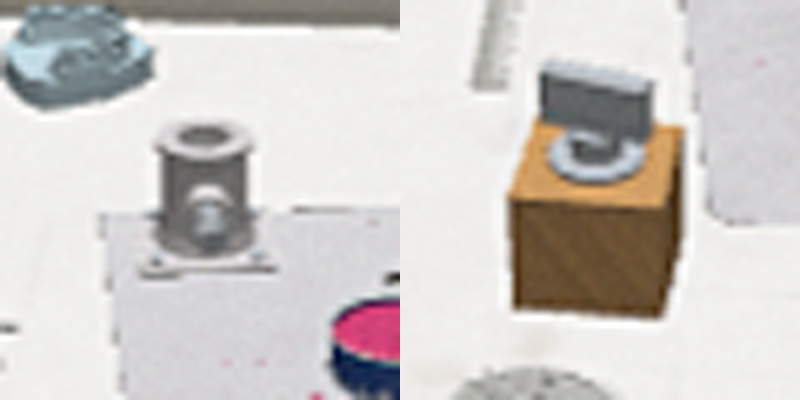

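```bash
cat >> h.py <<'E'
from scipy.spatial.transform import Rotation as Ro
def tool(s=None):
    s=s or r.sense(); return np.array(s['eef_pos']),Ro.from_euler('xyz',s['tcp_rot']).as_matrix()
def gp(p,s=5.714,x0=0,y0=180): return (x0+p[0]/s,y0+p[1]/s)
E
python3 - <<'E'
from h import *
ct=r.camera_info('top');cs=r.camera_info('side')
g=lambda p:(200+p[0]/5.714,180+p[1]/5.714) if p[0]<400 else (330+(p[0]-400)/5.714,180+p[1]/5.714)
print('mouth',onplane(ct,g((192,155)),62))
a=onplane(ct,g((88,175)),34);b=onplane(ct,g((305,145)),34);print('tails',a,b,np.degrees(np.arctan2(*(b-a)[1::-1])))
print('flange',onplane(ct,g((583,192)),56))
a=onplane(ct,g((581,226)),92);b=onplane(ct,g((600,155)),92);print('bar',a,b,(a+b)/2,np.degrees(np.arctan2(*(b-a)[1::-1])))
# side
print('mouth side',onplane(cs,(270+205/6.667,170+137/6.667),62))
print('flange side',onplane(cs,(247+(598-400)/6.667,235+157/6.667),56))
p,R=tool();c=r.camera_info('wrist');Rc=cv2.Rodrigues(c['rvec'])[0];C=-Rc.T@c['tvec']
print('cam in tool',R.T@(C-p)); print(R); print('cam axes in tool',(R.T@Rc.T))
E
```

```text
mouth [529.76238453 165.08584314  62.        ]
tails [522.72254468 227.82329101  34.        ] [536.43442669 103.10694041  34.        ] -83.72584106470855
flange [ 497.46311252 -248.33939144   56.        ]
bar [ 475.91990664 -240.51823426   92.        ] [ 514.89983622 -252.76117873   92.        ] [ 495.40987143 -246.63970649   92.        ] -17.436632288595533
mouth side [533.55122142 158.63550411  62.        ]
flange side [ 500.23167474 -256.05450341   56.        ]
cam in tool [  81.60566886   -0.6986294  -172.96247696]
[[ 9.37043188e-01  3.49213243e-01 -4.17544810e-04]
 [ 3.49213491e-01 -9.37042628e-01  1.02502955e-03]
 [-3.33033920e-05 -1.10630924e-03 -9.99999387e-01]]
cam axes in tool [[ 7.93960208e-04 -9.49046255e-01 -3.15135806e-01]
 [ 9.99999612e-01  6.32850561e-04  6.13562284e-04]
 [-3.82865116e-04 -3.15136170e-01  9.49046389e-01]]
```

>>> jog_arm(
  increments="3.5 -2 0 0 0 0 1;4 -2.3 0 0 0 0 1;4 -2.3 0 0 0 0 1;4 -2.3 0 0 0 0 1;4 -2.3 0 0 0 0 1;4 -2.3 0 0 0 0 1;4 -2.3 0 0 0 0 1;4 -2.3 0 0 0 0 1",
)

```text
clock: 0.95
eef_pos: [451.1, -304.4, 201.1]
tcp_rot: [-3.142, 0.0, 0.357]
contact_force: [-0.0, -0.5, -0.1]
opening: 0.999
```

>>> jog_arm(
  increments="3.1 -1.8 0 0 0 0 1;3.1 -1.8 0 0 0 0 1;0 0 0 0 0 0.13 1;0 0 0 0 0 0.13 1;0 0 0 0 0 0.13 1;0 0 0 0 0 0.13 1;0 0 0 0 0 0.13 1;0 0 0 0 0 0 1",
)

```text
clock: 1.75
eef_pos: [495.6, -250.5, 201.0]
tcp_rot: [-3.142, 0.0, -0.295]
contact_force: [-0.5, 0.0, 0.9]
opening: 1.001
```

```bash
python3 - <<'E'
from h import *
s=r.sense();print(s['eef_pos'],s['tcp_rot'],s['qpos'])
c=r.camera_info('wrist'); im=r.grab_frame('wrist')[:,:,::-1]
import pickle; pickle.dump((s,c),open('w1.pkl','wb'))
cv2.imwrite('pics/w1.png',im)
E
```

```text
[ 495.60926844 -250.51510221  200.99252999] [-3.14151402e+00  4.22969153e-04 -2.95021565e-01] [-4.70716668e-01  2.45625971e-01  1.78371651e+00  3.89605296e-06
  1.11268038e+00  1.39509952e+00]
```

View pics/w1.png

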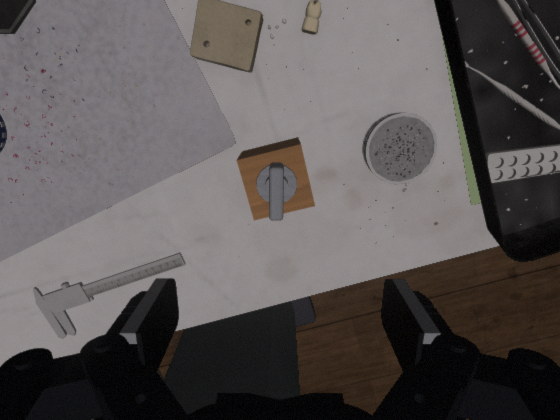

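The plug is at about (277,190), with the bar nearly vertical in the image, so already nearly aligned with tool x. Zooming in.

```bash
python3 - <<'E'
from h import *
im=cv2.imread('pics/w1.png')[130:230,230:330]
cv2.imwrite('pics/w1z.png',cv2.resize(im,(600,600),interpolation=cv2.INTER_CUBIC))
E
```

```text
(no output)
```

View pics/w1z.png

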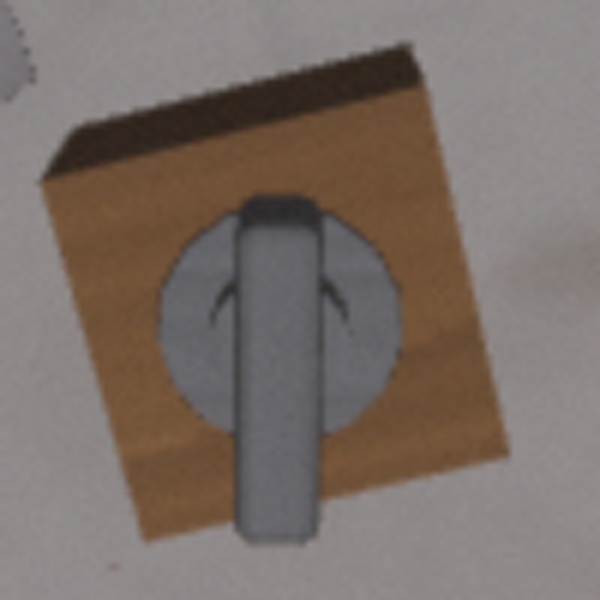

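```bash
python3 - <<'E'
from h import *
import pickle
s,c=pickle.load(open('w1.pkl','rb'))
f=lambda u,v:(230+u/6-.4,130+v/6-.4)
a=onplane(c,f(280,222),92);b=onplane(c,f(277.5,545),92)
m=(a+b)/2;print(a,b,m,np.linalg.norm(a-b),np.arctan2(*(a-b)[1::-1]))
print('flange',onplane(c,f(280,320),56))
p,R=tool(s);print('tool delta',R.T@(m-p), R.T@(onplane(c,f(280,320),56)-p))
E
```

```text
[ 519.94908405 -254.39316084   92.        ] [ 476.22085109 -240.63537325   92.        ] [ 498.08496757 -247.51426704   92.        ] 45.84141225184215 -0.30481531645595455
flange [ 498.63108685 -247.5498345    56.        ]
tool delta [  1.54231477  -3.58245139 108.99216943] [  2.0904079   -3.7043796  144.99195053]
```

>>> jog_arm(
  increments="0.17 -0.36 0 0 0 0.01 1;0 0 3 0 0 0 1;0 0 4 0 0 0 1;0 0 4 0 0 0 1;0 0 1.8 0 0 0 1;0 0 1 0 0 0 1;0 0 0 0 0 0 1;0 0 0 0 0 0 1",
  squeeze=110,
)

```text
clock: 2.6
eef_pos: [499.1, -247.9, 64.0]
tcp_rot: [3.141, -0.001, -0.302]
contact_force: [0.6, 0.2, -0.1]
opening: 1.001
```

```bash
python3 - <<'E'
from h import *
s=r.sense();print(s['eef_pos'],s['tcp_rot'],s['contact_force'])
cv2.imwrite('pics/w2.png',r.grab_frame('wrist')[:,:,::-1])
E
```

```text
[ 499.13691218 -247.94192873   64.02076669] [ 3.14141691e+00 -1.10202623e-03 -3.02451743e-01] [ 0.60682302  0.17084812 -0.08303938]
```

View pics/w2.png

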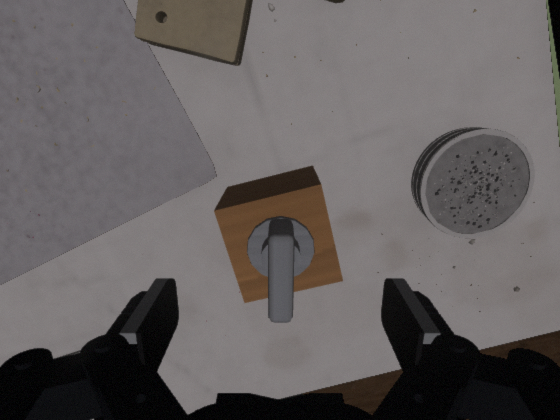

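The bar is centred between the jaws (column 281 against finger midline about 280). Closing.

>>> jog_arm(
  increments="0 0 0 0 0 0 -1;0 0 0 0 0 0 -1;0 0 0 0 0 0 -1;0 0 0 0 0 0 -1;0 0 0 0 0 0 -1;0 0 0 0 0 0 -1;0 0 0 0 0 0 -1;0 0 0 0 0 0 -1",
  squeeze=110,
)

```text
clock: 3.45
eef_pos: [498.4, -247.7, 63.1]
tcp_rot: [-3.142, 0.0, -0.303]
contact_force: [-0.1, -0.1, -0.2]
opening: 0.002
```

```bash
python3 - <<'E'
from h import *
s=r.sense();print(s['eef_pos'],s['tcp_rot'],s['contact_force'])
cv2.imwrite('pics/w3.png',r.grab_frame('wrist')[:,:,::-1])
E
```

```text
[ 498.38555201 -247.67277833   63.13239483] [-3.14157280e+00  9.17177991e-05 -3.03264676e-01] [-0.08215396 -0.13985628 -0.22866963]
```

View pics/w3.png

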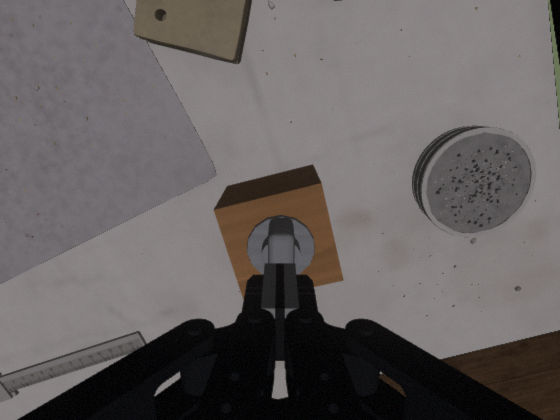

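```bash
python3 - <<'E'
from h import *
c=r.camera_info('wrist');p,R=tool()
pts=[p,p-19*R[:,2],p-19*R[:,2]+11*R[:,0],p-11*R[:,0]-19*R[:,2],[498.2,-247.5,92],[498.2,-247.5,56]]
print(proj(c,pts))
im=cv2.imread('pics/w3.png')[180:420,160:400]
cv2.imwrite('pics/w3z.png',cv2.convertScaleAbs(cv2.resize(im,(600,600),interpolation=cv2.INTER_CUBIC),alpha=2,beta=20))
E
```

```text
[[280.98672707 252.61653228]
 [281.15514895 269.47228569]
 [281.20708067 248.55795907]
 [281.10527231 289.55897301]
 [281.04505264 280.17003186]
 [280.75631704 247.47968033]]
```

View pics/w3z.png

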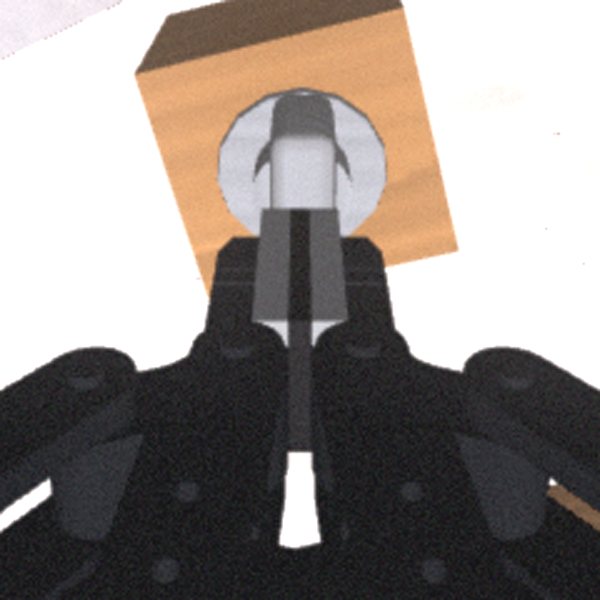

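```bash
python3 - <<'E'
from h import *
s=r.grab_frame('side')[:,:,::-1]
cv2.imwrite('pics/s3.png',cv2.resize(s[180:300,200:360],(800,600),interpolation=cv2.INTER_CUBIC))
c=r.camera_info('side');p,R=tool();print((proj(c,[p,p-19*R[:,2],[498,-247.5,92],[498,-247.5,56]])-[200,180])*5, r.sense()['opening'],r.sense()['clock'])
E
```

```text
[[381.53626899 372.05935568]
 [380.64502366 340.43770643]
 [379.39984281 323.63592734]
 [381.10489566 383.60887531]] -0.005280848612891253 3.55
```

View pics/s3.png

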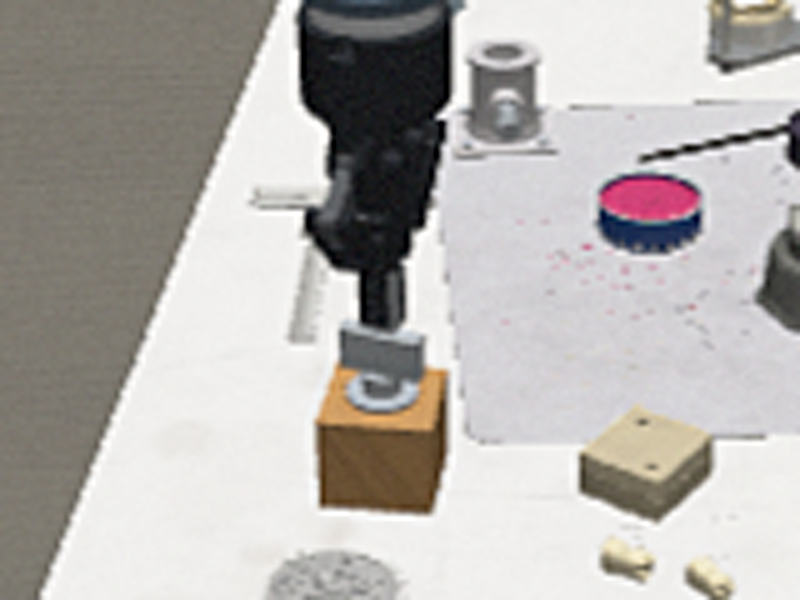

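Side view: the fingers have shut above the bar. The fingertips at (380,325) in the crop are at bar-top height, z≈92, although the reported TCP z is 63. So the fingertips are about 30 mm higher than stated. I'll reopen, go lower and check in the images.

>>> jog_arm(
  increments="0 0 0 0 0 0 1;0 0 0 0 0 0 1;0 0 0 0 0 0 1;0 0 0 0 0 0 1;0 0 0 0 0 0 1;0 0 0 0 0 0 1;0 0 1 0 0 0 1;0 0 0.5 0 0 0 1",
)

```text
clock: 4.35
eef_pos: [498.1, -247.5, 47.2]
tcp_rot: [-3.141, 0.001, -0.303]
contact_force: [0.4, -0.7, -0.3]
opening: 1.0
```

```bash
python3 - <<'E'
from h import *
s=r.grab_frame('side')[:,:,::-1]
cv2.imwrite('pics/s4.png',cv2.resize(s[180:300,200:360],(800,600),interpolation=cv2.INTER_CUBIC))
c=r.camera_info('side');p,R=tool();print((proj(c,[p+40*R[:,1],p-40*R[:,1]])-[200,180])*5, r.sense())
E
```

```text
[[348.36239666 439.08512016]
 [411.29810637 360.79365618]] {'clock': 4.4, 'qpos': array([-4.63906730e-01,  4.44175036e-01,  1.90165594e+00,  4.52981514e-06,
        7.97740470e-01,  1.41010994e+00]), 'qvel': array([ 0.00031918, -0.00720469, -0.00148086, -0.00075133,  0.02625769,
       -0.00061224]), 'joint_efforts': array([ 3.06826812e-03, -6.06233454e+01, -2.64644444e+01,  3.13575401e-04,
       -1.44685645e-02,  9.66224570e-05]), 'eef_pos': array([ 497.52764023, -247.24637071,   46.50130882]), 'tcp_rot': array([-3.14127286e+00,  1.95278613e-03, -3.03223195e-01]), 'contact_force': array([-0.59708957,  0.3260806 , -0.49086077]), 'wrist_torque': array([0.0288842 , 0.01682049, 0.01759122]), 'opening': 0.9959193776708288}
```

View pics/s4.png

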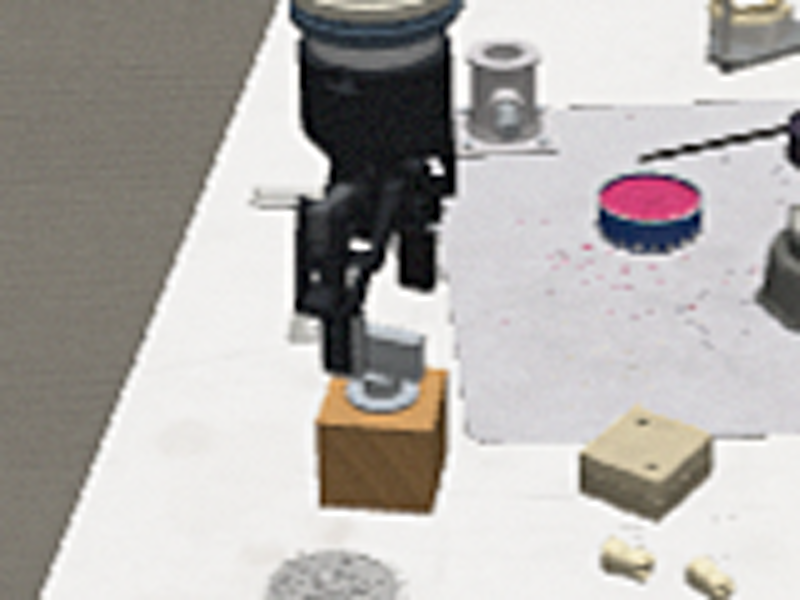

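The near fingertip at (340,372) sits about 27 mm (after allowing for the 13 mm swing) above the reported tip. Lowering 12 mm more and closing.

>>> jog_arm(
  increments="0 0 1.2 0 0 0 1;0 0 0 0 0 0 1;0 0 0 0 0 0 -1;0 0 0 0 0 0 -1;0 0 0 0 0 0 -1;0 0 0 0 0 0 -1;0 0 0 0 0 0 -1;0 0 0 0 0 0 -1",
  squeeze=110,
)

```text
clock: 5.2
eef_pos: [499.1, -248.0, 37.3]
tcp_rot: [3.141, -0.001, -0.303]
contact_force: [-1.8, 1.1, 10.8]
opening: 0.115
```

>>> jog_arm(
  increments="0 0 0 0 0 0 -1;0 0 0 0 0 0 -1;0 0 0 0 0 0 -1;0 0 0 0 0 0 -1;0 0 0 0 0 0 -1;0 0 0 0 0 0 -1;0 0 0 0 0 0 -1;0 0 0 0 0 0 -1",
)

```text
clock: 6.0
eef_pos: [499.1, -248.0, 37.3]
tcp_rot: [3.141, -0.001, -0.303]
contact_force: [-2.1, 0.4, 10.8]
opening: 0.118
```

```bash
python3 - <<'E'
from h import *
s=r.sense();print(s['eef_pos'],s['tcp_rot'],s['contact_force'],s['opening'])
s=r.grab_frame('side')[:,:,::-1]
cv2.imwrite('pics/s5.png',cv2.resize(s[180:300,200:360],(800,600),interpolation=cv2.INTER_CUBIC))
E
```

```text
[ 499.06402408 -247.97338341   37.34514723] [ 3.14141326e+00 -1.47038960e-03 -3.03290268e-01] [-2.07688789  0.42009924 10.75453955] 0.11841430903851942
```

View pics/s5.png

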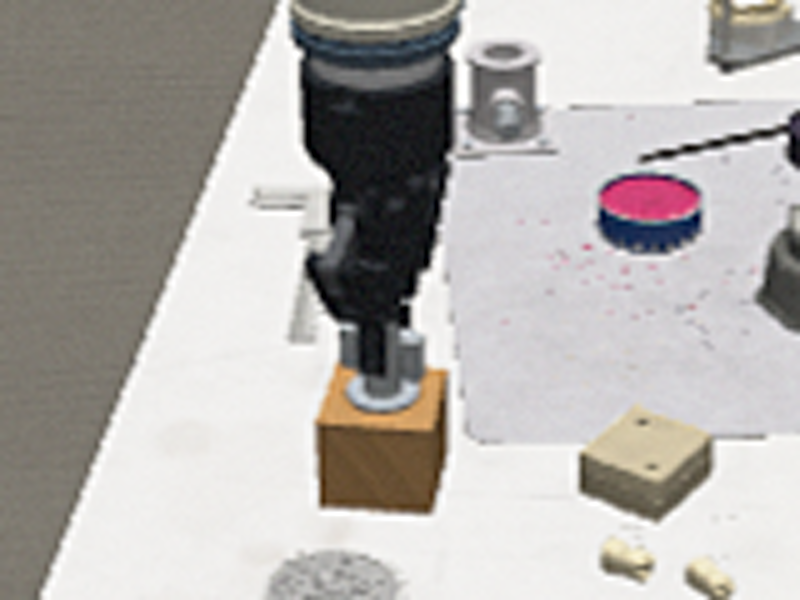

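Gripped: the opening is 0.118, about the 12 mm bar, and the fingers sit on it. Lifting.

>>> jog_arm(
  increments="0 0 -1 0 0 0 -1;0 0 -4 0 0 0 -1;0 0 -5 0 0 0 -1;0 0 -5 0 0 0 -1;-1 -2.5 -1.3 0 0 0 -1;-1.6 -3.8 0 0 0 0 -1;-1.6 -3.8 0 0 0 0 -1;-1.6 -3.8 0 0 0 0 -1",
)

```text
clock: 6.85
eef_pos: [484.1, -96.4, 199.9]
tcp_rot: [-3.141, -0.001, -0.304]
contact_force: [0.1, 0.5, -0.7]
opening: 0.111
```

>>> jog_arm(
  increments="-1.6 -3.8 0 0 0 0 -1;-1.6 -3.8 0 0 0 0 -1;-1.6 -3.8 0 0 0 0 -1;-1.6 -3.8 0 0 0 0 -1;-1.6 -3.8 0 0 0 0 -1;-1.6 -3.8 0 0 0 0 -1;-0.6 -1.4 0 0 0 -0.13 -1;0 0 0 0 0 -0.14 -1",
)

```text
clock: 7.65
eef_pos: [459.0, 166.0, 199.6]
tcp_rot: [-3.141, -0.0, -0.025]
contact_force: [-0.1, 0.2, -0.6]
opening: 0.118
```

>>> jog_arm(
  increments="0 0 0 0 0 -0.14 -1;0 0 0 0 0 0 -1;0 0 0 0 0 0 -1;0 0 0 0 0 0 -1;0 0 0 0 0 0 -1;0 0 0 0 0 0 -1;0 0 0 0 0 0 -1;0 0 0 0 0 0 -1",
)

```text
clock: 8.45
eef_pos: [459.5, 163.7, 199.2]
tcp_rot: [-3.142, 0.0, 0.106]
contact_force: [0.9, 0.0, -1.2]
opening: 0.112
```

```bash
python3 - <<'E'
from h import *
import pickle
s=r.sense();print(s['eef_pos'],s['tcp_rot'],s['contact_force'],s['opening'],s['qpos'])
c=r.camera_info('wrist'); pickle.dump((s,c),open('w6.pkl','wb'))
cv2.imwrite('pics/w6.png',r.grab_frame('wrist')[:,:,::-1])
E
```

```text
[459.49327698 163.68290941 199.17964974] [-3.14159014e+00  4.04546165e-05  1.06368676e-01] [ 0.90676343  0.00442816 -1.24491703] 0.11229050167024161 [3.39125332e-01 1.40207819e-01 1.92131977e+00 1.33533248e-05
 1.08010385e+00 1.80354669e+00]
```

View pics/w6.png

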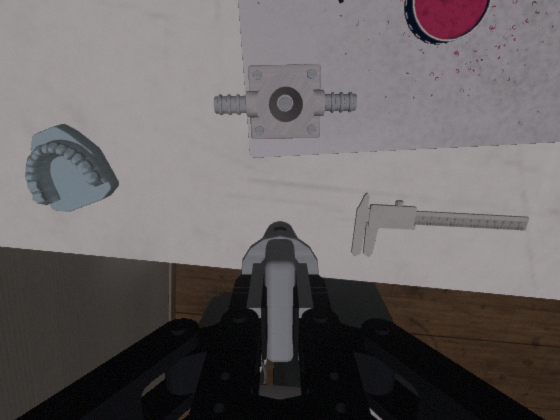

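```bash
python3 - <<'E'
from h import *
im=cv2.imread('pics/w6.png')
cv2.imwrite('pics/w6a.png',cv2.resize(im[50:155,205:365],(800,525),interpolation=cv2.INTER_CUBIC))
cv2.imwrite('pics/w6b.png',cv2.convertScaleAbs(cv2.resize(im[210:380,200:360],(564,600),interpolation=cv2.INTER_CUBIC),alpha=1.8))
E
```

```text
(no output)
```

View pics/w6a.png

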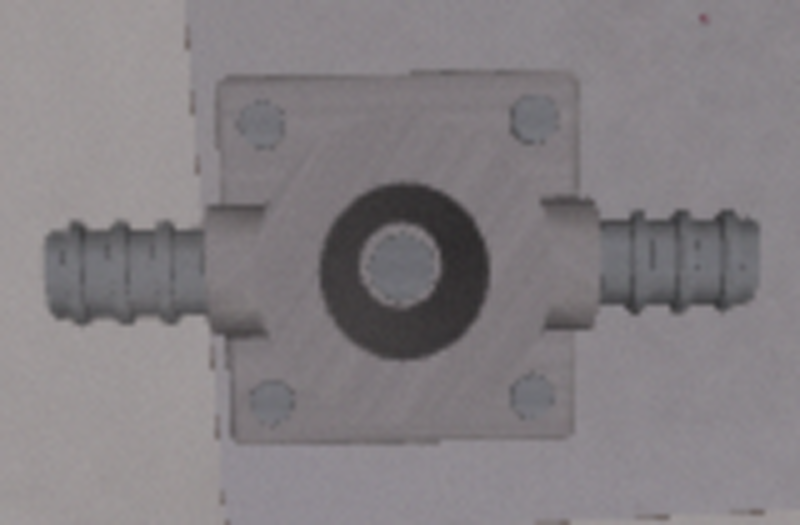

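View pics/w6b.png

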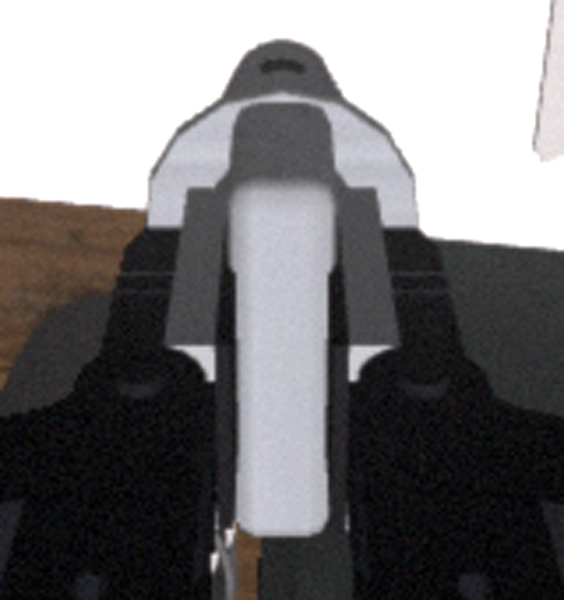

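```bash
python3 - <<'E'
from h import *
import pickle
s,c=pickle.load(open('w6.pkl','rb'))
p,R=tool(s)
f=lambda u,v:(205+u/5-.4,50+v/5-.4)
m=onplane(c,f(405,271.5),62)
a=onplane(c,f(60,275),34);b=onplane(c,f(745,260),34)
print('mouth',m,'tails',a,b,(a+b)/2,np.arctan2(*(a-b)[1::-1]))
cr=[onplane(c,f(*q),6) for q in((217,75),(577,72),(573,437),(232,442))];print('foot ctr',np.mean(cr,0))
sc=np.array([(262,123),(535,118),(532,397),(272,402)]);cr=[onplane(c,f(*q),6) for q in sc];print('screws',np.mean(cr,0),np.arctan2(*(cr[0]-cr[1])[1::-1]))
g=lambda u,v:(200+u/3.525-.4,210+v/3.529-.4)
for dz in (0,-3,3):
  zt=s['eef_pos'][2]-31.3+86+dz
  a=onplane(c,g(284,183),zt);b=onplane(c,g(283.5,535),zt)
  print('bar',np.linalg.norm(a-b),'len; ctr in tool',R.T@((a+b)/2-p),'ang',np.arctan2(*(a-b)[1::-1])-s['tcp_rot'][2])
print('flange y',R.T@(onplane(c,g(282,210),s['eef_pos'][2]-31.3+50)-p))
print('bottom tip', [R.T@(onplane(c,g(282,40),s['eef_pos'][2]-31.3)-p)])
E
```

```text
mouth [531.60213868 166.94847314  62.        ] tails [523.50274138 228.73150337  34.        ] [539.39595196 105.26010295  34.        ] [531.44934667 166.99580316  34.        ] 1.6988121742588649
foot ctr [531.66702142 167.05196596   6.        ]
screws [531.46518943 166.9388924    6.        ] 1.6949801269383924
bar 44.86162751761443 len; ctr in tool [-3.05841993e-02 -4.70973839e-01 -5.46999976e+01] ang -3.476255753712132e-06
bar 45.99992719902712 len; ctr in tool [ -2.09583126  -0.46259757 -51.69991409] ang -3.476255753392943e-06
bar 43.72332783620169 len; ctr in tool [  2.03466286  -0.47935011 -57.70008115] ang -3.4762557532680427e-06
flange y [  0.36541639  -0.63873894 -18.70001319]
bottom tip [array([ 6.83952931, -0.61165275, 31.29972487])]
```

>>> jog_arm(
  increments="3 0.2 0 0 0 0 -1;4.3 0.3 0 0 0 0 -1;0 0 3 0 0 -0.02 -1;0 0 3 0 0 0 -1;0 0 2 0 0 0 -1;0 0 1 0 0 0 -1;0 0 0 0 0 0 -1;0 0 0 0 0 0 -1",
)

```text
clock: 9.3
eef_pos: [533.2, 166.7, 110.0]
tcp_rot: [-3.141, -0.001, 0.127]
contact_force: [0.2, 0.4, 0.1]
opening: 0.117
```

```bash
python3 - <<'E'
from h import *
s=r.sense();print(s['eef_pos'],s['tcp_rot'],s['contact_force'],s['opening'])
t=r.grab_frame('side')[:,:,::-1]
cv2.imwrite('pics/s7.png',cv2.resize(t[135:225,240:360],(800,600),interpolation=cv2.INTER_CUBIC))
w=r.grab_frame('wrist')[:,:,::-1]
cv2.imwrite('pics/w7.png',cv2.convertScaleAbs(w[180:400,120:440],alpha=1.6))
c=r.camera_info('side')
print((proj(c,[[531.5,167,62],[531.5,167,75],[531.5,167,121]])-[240,135])*6.667)
E
```

```text
[533.16701252 166.72472335 109.96380415] [-3.14142961e+00 -9.44179982e-04  1.26804500e-01] [0.16787726 0.43229303 0.1351032 ] 0.11658895653285584
[[402.0947682  363.46199791]
 [402.07850199 339.87236954]
 [402.01994519 254.95191679]]
```

View pics/s7.png

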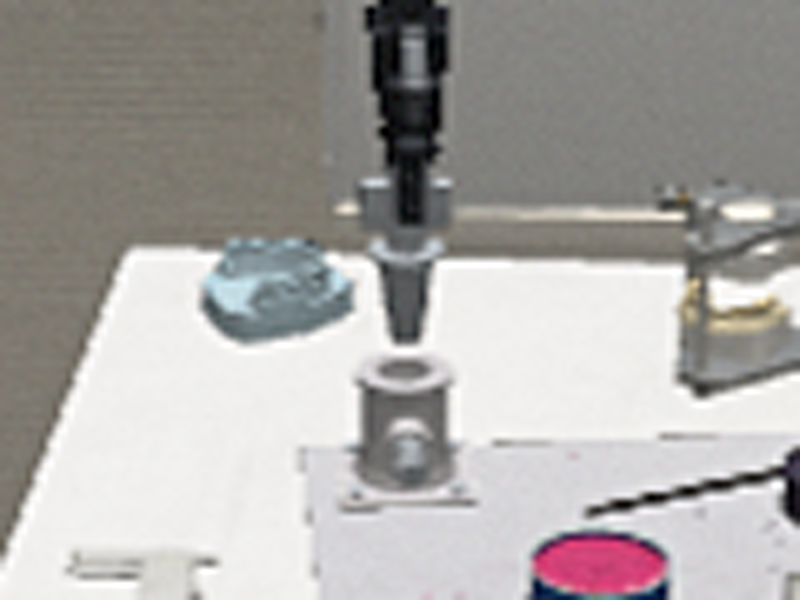

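View pics/w7.png

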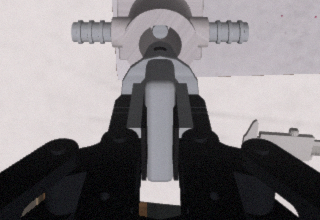

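The tip is over the bore in the side view (column 406 against 404). Lowering in.

>>> jog_arm(
  increments="0 0 1 0 0 0 -1;0 0 1 0 0 0 -1;0 0 1 0 0 0 -1;0 0 0.6 0 0 0 -1;0 0 0.4 0 0 0 -1;0 0 0 0 0 0 -1;0 0 0 0 0 0 -1;0 0 0 0 0 0 -1",
)

```text
clock: 10.2
eef_pos: [532.9, 166.6, 69.5]
tcp_rot: [-3.141, -0.001, 0.127]
contact_force: [-0.5, -0.5, -0.6]
opening: 0.116
```

>>> jog_arm(
  increments="0 0 0.3 0 0 0 -1;0 0 0.3 0 0 0 -1;0 0 0.2 0 0 0 -1;0 0 0.2 0 0 0 -1;0 0 0 0 0 0 -1;0 0 0 0 0 0 -1;0 0 0 0 0 0 -1;0 0 0 0 0 0 -1",
)

```text
clock: 11.0
eef_pos: [532.9, 166.6, 59.4]
tcp_rot: [-3.141, -0.001, 0.127]
contact_force: [0.6, 0.2, 4.4]
opening: 0.118
```

```bash
python3 - <<'E'
from h import *
s=r.sense();print(s['eef_pos'],s['tcp_rot'],s['contact_force'],s['wrist_torque'])
E
```

```text
[532.92836136 166.61014962  59.40115797] [-3.14145076e+00 -6.54952420e-04  1.26745870e-01] [0.60952602 0.15668529 4.36916214] [ 0.02867921 -0.13662188 -0.02171443]
```

>>> jog_arm(
  increments="0 0 0.2 0 0 0 -1;0 0 0 0 0 0 -1;0 0 0.1 0 0 0 -1;0 0 0 0 0 0 -1;0 0 0 0 0 0 -1;0 0 0 0 0 0 -1;0 0 0 0 0 0 -1;0 0 0 0 0 0 -1",
)

```text
clock: 11.8
eef_pos: [532.9, 166.6, 56.4]
tcp_rot: [-3.141, -0.001, 0.127]
contact_force: [0.3, 0.1, 5.0]
opening: 0.116
```

>>> jog_arm(
  increments="0 0 0.05 0 0 0 -1;0 0 0 0 0 0 -1;0 0 0.05 0 0 0 -1;0 0 0 0 0 0 -1;0 0 0.05 0 0 0 -1;0 0 0 0 0 0 -1;0 0 0 0 0 0 -1;0 0 0 0 0 0 -1",
)

```text
clock: 12.6
eef_pos: [532.9, 166.6, 54.9]
tcp_rot: [-3.141, -0.001, 0.127]
contact_force: [0.2, -0.6, 5.8]
opening: 0.115
```

>>> jog_arm(
  increments="0 0 0.05 0 0 0 -1;0 0 0 0 0 0 -1;0 0 0.05 0 0 0 -1;0 0 0 0 0 0 -1;0 0 0 0 0 0 -1;0 0 0 0 0 0 -1;0 0 0 0 0 0 -1;0 0 0 0 0 0 -1",
)

```text
clock: 13.4
eef_pos: [532.9, 166.6, 53.9]
tcp_rot: [-3.141, -0.001, 0.127]
contact_force: [0.6, 0.1, 6.0]
opening: 0.119
```

>>> jog_arm(
  increments="0 0 0.05 0 0 0 -1;0 0 0 0 0 0 -1;0 0 0.05 0 0 0 -1;0 0 0 0 0 0 -1;0 0 0 0 0 0 -1;0 0 0 0 0 0 -1;0 0 0 0 0 0 -1;0 0 0 0 0 0 -1",
)

```text
clock: 14.2
eef_pos: [532.9, 166.6, 53.0]
tcp_rot: [-3.141, -0.001, 0.127]
contact_force: [-0.2, 0.1, 6.3]
opening: 0.116
```

>>> jog_arm(
  increments="0 0 0.05 0 0 0 -1;0 0 0 0 0 0 -1;0 0 0.03 0 0 0 -1;0 0 0 0 0 0 -1;0 0 0 0 0 0 -1;0 0 0 0 0 0 -1;0 0 0 0 0 0 -1;0 0 0 0 0 0 -1",
)

```text
clock: 15.0
eef_pos: [532.8, 166.6, 52.4]
tcp_rot: [-3.141, -0.001, 0.127]
contact_force: [-0.6, -0.0, 7.4]
opening: 0.115
```

>>> jog_arm(
  increments="0 0 0.03 0 0 0 -1;0 0 0 0 0 0 -1;0 0 0 0 0 0 -1;0 0 0 0 0 0 -1;0 0 0 0 0 0 -1;0 0 0 0 0 0 -1;0 0 0 0 0 0 -1;0 0 0 0 0 0 -1",
)

```text
clock: 15.8
eef_pos: [532.8, 166.6, 52.1]
tcp_rot: [-3.141, -0.001, 0.127]
contact_force: [-1.0, -0.7, 9.0]
opening: 0.116
```

>>> jog_arm(
  increments="0 0 0.03 0 0 0 -1;0 0 0 0 0 0 -1;0 0 0.03 0 0 0 -1;0 0 0 0 0 0 -1;0 0 0 0 0 0 -1;0 0 0 0 0 0 -1;0 0 0 0 0 0 -1;0 0 0 0 0 0 -1",
)

```text
clock: 16.6
eef_pos: [532.9, 166.6, 51.7]
tcp_rot: [-3.141, -0.001, 0.127]
contact_force: [-0.3, -0.0, 11.4]
opening: 0.115
```

>>> jog_arm(
  increments="0 0 0.03 0 0 0 -1;0 0 0.03 0 0 0 -1;0 0 0.03 0 0 0 -1;0 0 0.03 0 0 0 -1;0 0 0 0 0 0 -1;0 0 0 0 0 0 -1;0 0 0 0 0 0 -1;0 0 0 0 0 0 -1",
)

```text
clock: 17.4
eef_pos: [532.9, 166.6, 51.0]
tcp_rot: [-3.141, -0.001, 0.127]
contact_force: [-3.2, -0.7, 18.1]
opening: 0.118
```

18.1 N and bitten, bar crosswise. Starting to turn, with small force corrections.

>>> jog_arm(
  increments="-0.04 0 0 0 0 0 -1;0 0 0 0 0 -0.02 -1;0 0 0 0 0 -0.03 -1;0 0 0 0 0 -0.03 -1;0 0 0 0 0 -0.03 -1;0 0 0 0 0 -0.03 -1;0 0 0 0 0 -0.03 -1;0 0 0 0 0 -0.03 -1",
  squeeze=120,
)

```text
clock: 18.2
eef_pos: [532.7, 166.9, 50.6]
tcp_rot: [-3.141, -0.001, 0.327]
contact_force: [-1.6, 1.3, 11.6]
opening: 0.117
```

```bash
python3 - <<'E'
from h import *
s=r.sense();print(s['eef_pos'],s['tcp_rot'],s['contact_force'],s['wrist_torque'])
E
```

```text
[532.69217624 166.8644065   50.63380632] [-3.14119253e+00 -1.15488249e-03  3.27474630e-01] [-1.56141559  1.26278729 11.62867723] [ 0.25432035  0.24332503 -0.24260234]
```

>>> jog_arm(
  increments="0 0 0.04 0 0 0 -1;0 0 0.03 0 0 0 -1;0 0 0.02 0 0 -0.02 -1;0 0 0.01 0 0 -0.03 -1;0 0 0.01 0 0 -0.03 -1;0 0 0.01 0 0 -0.03 -1;0 0 0.01 0 0 -0.03 -1;0 0 0.01 0 0 -0.03 -1",
)

```text
clock: 19.0
eef_pos: [532.7, 167.1, 49.9]
tcp_rot: [-3.141, -0.001, 0.497]
contact_force: [-3.6, 2.1, 20.2]
opening: 0.113
```

>>> jog_arm(
  increments="-0.02 -0.03 0 0 0 -0.03 -1;0 0 0 0 0 -0.03 -1;0 0 0 0 0 -0.03 -1;0 0 0 0 0 -0.03 -1;0 0 0 0 0 -0.03 -1;0 0 0 0 0 -0.03 -1;0 0 0 0 0 -0.03 -1;0 0 0 0 0 -0.03 -1",
)

```text
clock: 19.8
eef_pos: [532.4, 167.3, 49.6]
tcp_rot: [-3.141, -0.002, 0.737]
contact_force: [-2.3, 1.9, 17.1]
opening: 0.115
```

>>> jog_arm(
  increments="0 -0.03 0.01 0 0 -0.03 -1;0 0 0 0 0 -0.03 -1;0 0 0.01 0 0 -0.03 -1;0 0 0 0 0 -0.03 -1;0 -0.01 0.01 0 0 -0.03 -1;0 0 0 0 0 -0.03 -1;0 0 0.01 0 0 -0.03 -1;0 0 0 0 0 -0.03 -1",
)

```text
clock: 20.6
eef_pos: [532.2, 167.6, 49.4]
tcp_rot: [3.141, -0.002, 0.977]
contact_force: [-2.9, 2.1, 18.4]
opening: 0.113
```

>>> jog_arm(
  increments="0 -0.03 0 0 0 -0.03 -1;0 0 0 0 0 -0.03 -1;0 0 0 0 0 -0.03 -1;0 0 0.01 0 0 -0.03 -1;0 -0.02 0 0 0 -0.03 -1;0 0 0 0 0 -0.03 -1;0 0 0 0 0 -0.03 -1;0 0 0 0 0 -0.03 -1",
)

```text
clock: 21.4
eef_pos: [531.8, 167.8, 49.2]
tcp_rot: [3.141, -0.001, 1.217]
contact_force: [-3.0, 0.9, 17.4]
opening: 0.113
```

```bash
python3 - <<'E'
from h import *
s=r.sense();print(s['eef_pos'],s['tcp_rot'],s['contact_force'],s['wrist_torque'])
t=r.grab_frame('wrist')[:,:,::-1]
cv2.imwrite('pics/w8.png',cv2.convertScaleAbs(t,alpha=1.5))
E
```

```text
[531.78464913 167.76407968  49.20187101] [ 3.14090176e+00 -1.47826166e-03  1.21697051e+00] [-3.04499452  0.89047383 17.38762649] [ 0.25989798  0.60435125 -0.32367871]
```

View pics/w8.png

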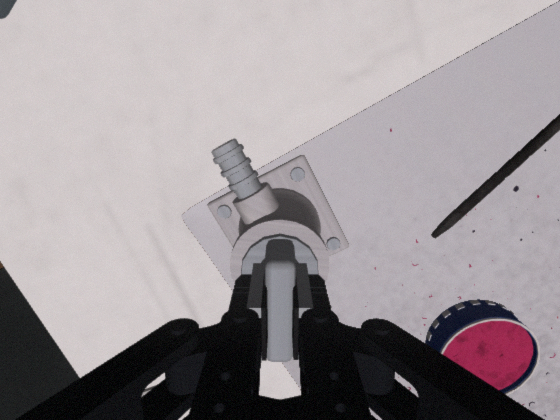

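The plug turns with the gripper, with the tail about 0.45 rad left of the bar. Going on.

>>> jog_arm(
  increments="0 -0.03 0 0 0 -0.03 -1;0 0 0.01 0 0 -0.03 -1;0 0 0 0 0 -0.03 -1;0 0 0 0 0 -0.03 -1;0 -0.02 0.01 0 0 -0.03 -1;0 0 0 0 0 -0.03 -1;0 0 0 0 0 -0.03 -1;0 0 0 0 0 -0.03 -1",
)

```text
clock: 22.25
eef_pos: [531.4, 167.9, 49.1]
tcp_rot: [3.14, -0.001, 1.457]
contact_force: [-2.6, 0.1, 17.5]
opening: 0.114
```

>>> jog_arm(
  increments="0 -0.02 0 0 0 -0.03 -1;0 0 0 0 0 -0.03 -1;0 0 0.01 0 0 -0.03 -1;0 0 0 0 0 -0.03 -1;0 -0.01 0 0 0 -0.03 -1;0 0 0 0 0 -0.03 -1;0 0 0 0 0 -0.03 -1;0 0 0 0 0 -0.03 -1",
)

```text
clock: 23.05
eef_pos: [531.0, 167.9, 49.0]
tcp_rot: [3.14, -0.001, 1.697]
contact_force: [-2.6, 1.7, 17.6]
opening: 0.116
```

```bash
python3 - <<'E'
from h import *
s=r.sense();print(s['eef_pos'],s['tcp_rot'],s['contact_force'],s['wrist_torque'])
t=r.grab_frame('wrist')[:,:,::-1]
cv2.imwrite('pics/w9.png',cv2.convertScaleAbs(t,alpha=1.5))
E
```

```text
[531.03429125 167.89311737  48.96782484] [ 3.14022255e+00 -9.37385140e-04  1.69701333e+00] [-2.58503599  1.70954355 17.57312026] [ 0.19294715  0.59418294 -0.44075207]
```

View pics/w9.png

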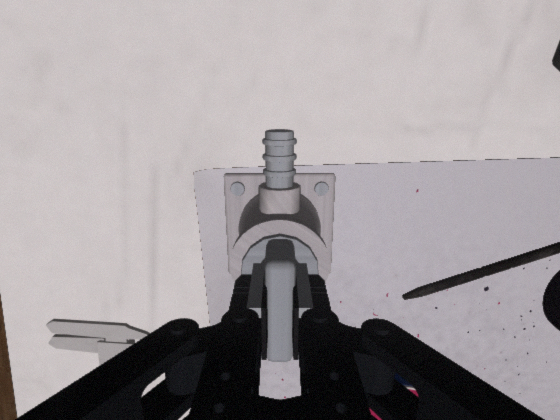

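Bar in line with the tail (both at column ~280). Easing the press, then opening.

>>> jog_arm(
  increments="0 0 0 0 0 0 -1;0 0 0 0 0 0 -1;0 0 0 0 0 0 -1;0 0 -0.05 0 0 0 -1;0 0 -0.05 0 0 0 -1;0 0 0 0 0 0 -1;0 0 0 0 0 0 -1;0 0 0 0 0 0 -1",
)

```text
clock: 23.9
eef_pos: [530.9, 167.9, 49.0]
tcp_rot: [3.141, -0.001, 1.696]
contact_force: [1.1, 2.5, 7.6]
opening: 0.115
```

>>> jog_arm(
  increments="0 0 -0.06 0 0 0 -1;0 0 0 0 0 0 -1;0 0 0 0 0 0 -1;0 0 0 0 0 0 -0.8;0 0 0 0 0 0 -0.6;0 0 0 0 0 0 -0.3;0 0 0 0 0 0 0;0 0 0 0 0 0 0.5",
  squeeze=20,
)

```text
clock: 24.7
eef_pos: [529.7, 167.0, 48.8]
tcp_rot: [-3.14, 0.0, 1.697]
contact_force: [-0.0, 0.5, -0.0]
opening: 0.655
```

```bash
python3 - <<'E'
from h import *
s=r.sense();print(s['eef_pos'],s['tcp_rot'],s['contact_force'],s['opening'])
t=r.grab_frame('wrist')[:,:,::-1]
cv2.imwrite('pics/w10.png',cv2.convertScaleAbs(t,alpha=1.5))
E
```

```text
[529.74829044 166.98325511  48.77242222] [-3.14029916e+00  4.44097390e-04  1.69688872e+00] [-0.0451195   0.4871463  -0.01544102] 0.6550174210082855
```

View pics/w10.png

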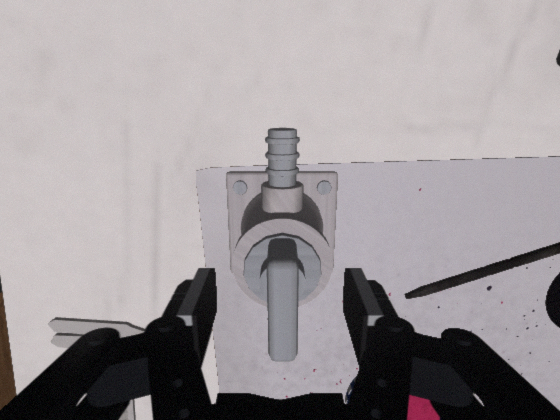

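Released; the plug stays down with its bar in line (column ~283 for both bar and tail). Now open fully, lift straight up and check.

>>> jog_arm(
  increments="0 0 0 0 0 0 1;0 0 0 0 0 0 1;0 0 0 0 0 0 1;0 0 -1 0 0 0 1;0 0 -4 0 0 0 1;0 0 -5 0 0 0 1;0 0 -4 0 0 0 1;0 0 -1 0 0 0 1",
)

```text
clock: 25.55
eef_pos: [533.0, 168.2, 204.9]
tcp_rot: [3.134, -0.001, 1.697]
contact_force: [0.4, 0.3, -0.1]
opening: 0.996
```

```bash
python3 - <<'E'
from h import *
import pickle
s=r.sense();print(s['eef_pos'],s['tcp_rot'],s['contact_force'],s['opening'])
c=r.camera_info('wrist')
t=r.grab_frame('wrist')[:,:,::-1]
pickle.dump((s,c),open('w11.pkl','wb'))
cv2.imwrite('pics/w11.png',cv2.resize(cv2.convertScaleAbs(t[120:290,200:360],alpha=1.3),(564,600),interpolation=cv2.INTER_CUBIC))
t=r.grab_frame('side')[:,:,::-1]
cv2.imwrite('pics/s11.png',cv2.resize(t[135:225,240:360],(800,600),interpolation=cv2.INTER_CUBIC))
E
```

```text
[532.97307481 168.17668668 204.90040925] [ 3.13374286e+00 -1.41381746e-03  1.69682906e+00] [ 0.43103116  0.30609795 -0.08335892] 0.9964885058511637
```

View pics/w11.png

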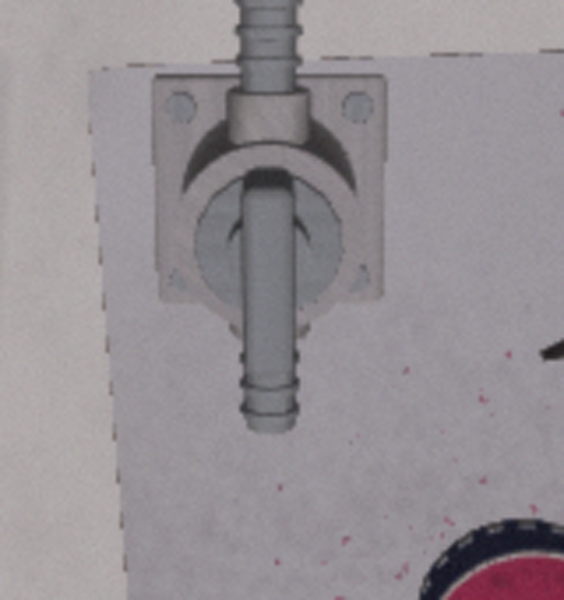

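View pics/s11.png

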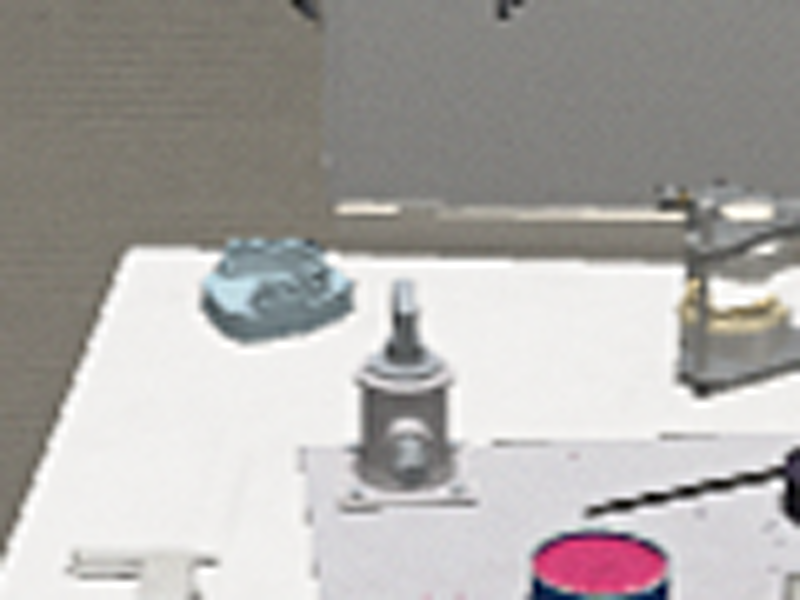

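The plug sits low, with the flange just above the mouth. The bar top at row ~280 in the side view gives z≈107, so the tip is at about 21 mm. It is upright, with the bar over the tails, and the gripper is clear above. Handing in.

```bash
python3 - <<'E'
from rig import r
print(r.sense()['clock'],r.sign_off())
E
```

```text
the job is handed in; nothing more can be done
25.65 None
```

The plug is back in the tap, wedged with its bar in line with the hose tails, and it stayed down after I let go. I handed the job in at 25.65 s. `sign_off` gives no verdict, so what follows rests on my own checks.

- **Insertion:** I lowered the plug with its bar crosswise and pressed until it bit at about 18 N.
- **Turning force:** I then turned it 90° over about 5 s. The readings I took between moves were mostly 17–18.5 N. Two were outside 15–20 N: 11.6 N after the first 0.2 rad and 20.2 N at 0.37 rad. About 1.2 rad of the turn followed at 17–18.5 N. There was about 2 mm of settling in all.
- **Easing off:** As I eased the press to about 8 N the height held at 49.0 mm, so it had wedged.
- **Final check:** With the gripper open and lifted clear, the wrist view shows the bar over the tails. The side view shows the flange just above the mouth, which puts the tip at about 21 mm (limit 27.5 mm), and the plug upright.
- **Bystanders:** The study model, caliper and wax tin look unmoved in the last pictures. The steel tin was not in the last views; the arm never went near it.

**What disagreed:** the fingertips were really about 27–30 mm above the reported TCP. Because of this the first closing shut on air above the bar. I saw it in the side view, reopened and went lower. All later heights came from the grasped plug, not the TCP figure.

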